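# Load a stick battery past a charger's sprung dust flap

### The job

Put the slim upright stick battery on charge: stand it over the bench charger, push the charger's sprung dust flap open with the battery's lower end, slide the battery down past the flap and press it fully home, so that the stiff contact carriage in the bottom of the bay goes all the way down, then let go and leave it there. Never force it: how deep the bay is cannot be seen, so feel for the end and never push or lean on the charger with more than about 20 newtons. Leave the other things on the bench where they are.

Things in the scene. Friction and masses are not known exactly. Their poses are not given: they have to be found in the camera images.
- pack_centre (a point): Centre of the stick battery: plain black upright block 30 mm (its x) by 46 mm (its y) by 140 mm tall (its z, up), about 0.28 kg, ribbed near the top, lower edges stepped in 2 mm. This point is 70 mm above its underside. It goes in either way round (half turn about z). Grip it across 30 or 46 mm, within the top 45 mm.
- pack_nose (a point): Centre of the underside (the contact end) of the stick battery, same axes.
- charger: Bench charger fixed to the bench: grey plastic block 110 mm (x) by 90 mm (y) by 105 mm high; origin under its centre, z up. A steel flap covers the mouth in its top: 47 x 47 mm, 2.5 mm thick, about 2 mm below the top, hinged along the mouth's +x edge (a round bar on the top marks the hinge). It swings down into the bay.
- mouth (a point): Centre of the mouth, level with the charger's top (105 mm above the bench), charger axes. The mouth is 50 mm in x by 51 mm in y; its rims are chamfered 5 mm at 45 degrees on the -x and both y sides. The bay walls go straight down, but from 58 mm below the top a ledge on the +x side narrows the bay to 33.5 mm in x, next to its -x wall.
- bay (a point): Where the battery's axis passes the charger's top when it is in the bay (charger axes): against the -x wall, its 30 mm side along x, its 46 mm side along y (play 3.5 mm in x, 5 mm in y in all). Fully home, the battery stands 58 to 74 mm proud of the charger's top.
- flap (a joint): Flap angle, rad: 0 shut (level), grows as it is pushed down into the bay, limit 1.45. Its spring shuts it with 0.06 N m at 0, plus 0.04 N m per rad: some 4 N up on the battery's end, later about 2 N sideways (to charger -x) on its face. With the battery inside it leans on it at about 1.1 to 1.2 rad.
- carriage (a joint): Travel of the contact carriage in the bay, m: 0 up (at the start), 0.010 down at its end. It meets the battery's end 56 to 72 mm below the charger's top (differs each time, unseen), then moves 10 mm against 5 N of friction and stays where pushed; then it bears on a springy stop: 8 N, plus 5 N per mm, solid after 6 mm, on which it springs back when let go.
- can: Bystander: upright spray can, 56 mm across, 150 mm tall, origin under its centre. It may have changed places with the battery.
- slide_pack: Bystander: wide, low slide-on battery, 75 x 110 x 63 mm, origin under its centre; not the one to charge.
- driver: Bystander: cordless driver lying on its side, about 190 x 170 x 54 mm, origin below its barrel.
- mug: Bystander: white mug, 80 mm across, 90 mm tall, origin under its centre.
- tape: Bystander: roll of tape lying flat, 90 mm across, 22 mm high.
- wrench: Bystander: wrench lying flat near the robot.
- plug: Bystander: spark plug standing upright, 22 mm across, 70 mm tall.
There are look-alikes about, which are no part of the job. What is shaped like the charger but green or purple is not meant. What is shaped like the part that bears pack_centre but brown or red is not meant.

How it is judged:
On the way, in this order (a step that is already met when the one before it is completed fails the run):
1. the battery's lower end has pushed the flap open and is inside the mouth, the carriage still up (value of joint flap above 0.5 rad and z of pack_nose in the frame of mouth below -0.01 m and horizontal distance between pack_nose and mouth below 0.03 m and value of joint carriage below 0.004 m), for 0.1 s.
2. the battery is pressed home: carriage down (value of joint carriage above 0.0085 m), for 0.1 s.
At the end, for the whole second after the job is handed in: The contact carriage is at least 8.5 mm down (of 10), the battery's lower end is at least 64 mm below the charger's top and within 20 mm of the mouth's axis, the battery is upright within 0.1 rad and at rest, with the flap leaning on it (above 0.8 rad) (value of joint carriage above 0.0085 m and z of pack_nose in the frame of mouth below -0.064 m and horizontal distance between pack_nose and mouth below 0.02 m and angle between pack_centre's own z axis and vertical below 0.1 rad and value of joint flap above 0.8 rad and linear speed of pack below 0.02 m/s); the robot touches nothing.
It fails at once if the battery is pushed against the charger with more than 30 N (all their contacts added up) (contact force between pack and charger above 30 N).
It fails at once if the robot itself presses on the charger with more than 30 N (contact force between any of the arm, the fingers and charger above 30 N).
It fails at once if another thing on the bench is moved by more than 25 mm (distance of any of can, slide_pack, driver, mug, tape, wrench, plug from where it was at the start of the episode above 0.025 m).
It also fails if it takes over 64 s, if anything falls off the work surface, if the arm or the gripper's body presses on something with over 40 N, if the wrist force passes 120 N, or if a joint passes its speed limit or range.

### The arm

A 7-joint arm with a two-finger parallel gripper is mounted at the origin on the work surface. World frame = base frame: x ahead of the robot, y to its left, z up, the work surface at z = 0. Lengths are in m, angles in rad, forces in N, time in s.
With the tool pointing down it reaches from about 0.4 to 0.85 m from the base axis. Payload 6.9 kg.
Tool frame: the origin (TCP) lies at the very end of the fingers, on their centre line; the grasp point (between the pads) lies 19 mm behind it; z points along the fingers, y is the line along which they close (so a half turn about z gives the same grasp; the last joint's range is limited). The gripper opens to 85 mm and grips with 20 to 120 N. Pads are 22 mm wide; open, the fingers measure 114 mm over their backs; the gripper's body (76 mm by 85 mm) begins 54 mm behind the grasp point. The pads swing forward as they close: fully open they stand 13 mm farther back than shut.
Start: joints at [-1, 0.507, -0.238, 1.5, 0.126, 1.149, -0.155], TCP at [0.281, 0.558, 0.231] pointing down, gripper open.
Joint ranges: [-3.08, 3.08], [-0.24, 2.05], [-1.43, 1.35], [0, 2.5], [-1.52, 4.66], [0.17, 1.96], [-2.89, 2.89]. Speed limits (rad/s): [2.39, 2.39, 3.14, 3.14, 3.14, 3.14, 3.14].

### API

Orientations are given as a rotation vector (axis times angle).
In Python, from cell import arm, vision, finder gives the robot as it stands. The module is installed in compiled form; this text tells all that it offers.
- The arm moves only by the shell command python3 -m pendant 'ROWS'. ROWS is JSON, a list of rows, each a list of 3 entries, a list of its own where there are three numbers: the shift along the world's x, y, z in m, then the turn, a rotation vector about the world's x, y, z in rad, then the opening, from 0 (shut) to 1 (fully open). A call has 1 to 20 rows; each row shifts and turns the commanded pose from where the row before left it; what a row does not reach is not made up. A row lasts 1/10 s, in which the tool goes at most 50 mm and 8.59 degrees, less where a joint would pass 70% of its speed; a pose out of reach is approached as far as the arm can. A call is refused whole if a number of a shift passes 0.05 or a number of a turn 0.15, either way. A call with a gripper value outside its range is refused whole. The fingers move at their own pace and stop on an object; the grip force is fixed at half the most. Time passes only in rows, so rows that do not move let the fingers close. It gives the time, the measured TCP pose, the force, the opening and the grip force at its end, in the units of the state.
- arm.state(): the state, without advancing time (a new reading comes with each control period).
- vision.camera(name): name is "side" or "top"; returns a dict with "pixels" (384x512x3 uint8, red, green, blue), "camera_matrix" (3x3 intrinsics, pixels), "R" (3x3) and "t" (3): a world point X has camera coordinates R X + t. Camera axes: x right, y down, z forward; pixel columns grow to the right and rows downward; lengths in m; the calibration is good to about 2 mm. A picture is of the moment at which its call begins. There is no depth.
- arm.job_done(): hands the job in; it is judged then, once.
Trained networks look in the newest picture that a camera, given by its name, has taken for a name from the list of things; names that differ only in an ending like _2 or _b are one class to them, and where a whole thing is asked for, a point or a joint stands for the part that bears it (a point fixed in the world has none). Each returns a list of dicts, best first, with "score" (0 to 1); they miss things now and then, are a little off and sometimes report something else, mostly with a low value. They report only what shows in the picture. A call takes as long as a camera call. They do not tell look-alikes from the thing itself.
- finder.look_for(query, camera): "uv" ([column, row] in pixels, amid what is visible of it).
- finder.silhouettes(query, camera): "region" (384x512 bool, what is visible of it) and "uv" ([column, row] in pixels, amid what is visible of it).
- finder.landmark_of(query, camera): "uv" ([column, row] in pixels: a listed point, or the origin of a listed thing).
The state is a dict: "time": time; "joint_positions": joint angles; "qd": joint speeds; "tau": joint torques, N m; "ee_pos": TCP position; "tool_rot": TCP orientation; "ft_force": force on the tool from outside, world axes, zero at the start; "torque": the same for the moment, N m; "width": opening from 0.0 (shut) to 1.0 (fully open); "gripper_force": force on a finger pad.
Only numpy, scipy, OpenCV 4.12 (cv2) and the standard library are available. Lean on these libraries where they do the work, as an engineer would, in place of code of your own. Each camera call takes 0.05 s, during which the arm holds its last target. There are 200 camera calls.

## Working session

There is one attempt and no reset: what is moved stays moved. The work goes in short steps, Python scripts to look and compute and a shell command to move; the robot and the scene stay as the last step left them, time stands still between calls to the robot, and variables do not carry over. Pictures are saved under pics/ and viewed, at most 10 in all, crops included, and the job is handed in when it is done.

```bash
mkdir -p pics; cat > h.py <<'E'
import numpy as np, cv2
from cell import arm, vision, finder
def cam(n): 
    c=vision.camera(n); c['K']=np.array(c['camera_matrix']);c['R']=np.array(c['R']);c['t']=np.array(c['t']); return c
def save(c,f): cv2.imwrite('pics/'+f,c['pixels'][:,:,::-1])
def atz(c,uv,z):
    d=c['R'].T@np.linalg.inv(c['K'])@[uv[0],uv[1],1]; o=-c['R'].T@c['t']
    return o+d*(z-o[2])/d[2]
def proj(c,X):
    p=c['K']@(c['R']@np.array(X)+c['t']); return p[:2]/p[2]
def tri(c1,u1,c2,u2):
    P=[c['K']@np.c_[c['R'],c['t']] for c in(c1,c2)]
    x=cv2.triangulatePoints(P[0],P[1],np.array(u1,float),np.array(u2,float)); return (x[:3]/x[3]).ravel()
E
python3 - <<'E'
from h import *
for n in('top','side'):
    c=cam(n); save(c,n+'0.png'); print(n,'campos',-c['R'].T@c['t'])
    for q,z in(('pack_centre',.07),('pack_nose',0),('mouth',.105),('charger',0),('bay',.105),('can',0)):
        for r in finder.landmark_of(q,n)[:4]: print(q,round(r['score'],2),np.round(r['uv'],1),np.round(atz(c,r['uv'],z),3))
print(arm.state())
E
```

```text
top campos [0.48818697 0.00463783 1.20921667]
pack_centre 0.85 [341.3 138.4] [ 0.705 -0.254  0.07 ]
pack_centre 0.76 [318.2 169.3] [ 0.615 -0.186  0.07 ]
pack_centre 0.55 [307.8 139.9] [ 0.7   -0.157  0.07 ]
pack_nose 0.89 [333.6 145.1] [ 0.697 -0.246  0.   ]
pack_nose 0.87 [310.  169.9] [ 0.621 -0.173  0.   ]
pack_nose 0.55 [305.4 144.9] [ 0.698 -0.16   0.   ]
mouth 0.95 [212.7 187.7] [0.56  0.114 0.105]
mouth 0.7 [ 76.7 233.5] [0.433 0.489 0.105]
mouth 0.68 [293.2 216.2] [ 0.481 -0.11   0.105]
charger 0.79 [220.2 191.6] [0.555 0.101 0.   ]
charger 0.73 [286.4 210.7] [ 0.496 -0.1    0.   ]
charger 0.67 [153.7 236.4] [0.419 0.302 0.   ]
charger 0.61 [ 92.9 230.3] [0.437 0.486 0.   ]
bay 0.82 [295.4 215.3] [ 0.483 -0.116  0.105]
bay 0.7 [ 81.3 236.7] [0.424 0.476 0.105]
bay 0.61 [213.5 189.1] [0.556 0.111 0.105]
can 0.82 [345.4 219.1] [ 0.471 -0.279  0.   ]
side campos [-0.36520371 -0.98705832  0.99678666]
pack_centre 0.97 [319.2 213.3] [ 0.688 -0.168  0.07 ]
pack_centre 0.95 [342.2 221.9] [ 0.706 -0.251  0.07 ]
pack_centre 0.81 [306.6 225.1] [ 0.607 -0.184  0.07 ]
pack_nose 0.91 [315
[... 778 characters left out ...]
.126  0.   ]
{'time': 0.7, 'joint_positions': array([-0.99948809,  0.50745376, -0.23761031,  1.5002133 ,  0.1256733 ,
        1.14890122, -0.15475769]), 'qd': array([-0.00101527,  0.00264285, -0.00044437,  0.00035058,  0.00055707,
        0.0004185 ,  0.00116357]), 'tau': array([ 1.49162693e-04, -6.20185232e+01, -2.18445808e+00, -2.49926805e+01,
        1.37404032e-02,  2.33941886e-03, -2.86044161e-05]), 'ee_pos': array([0.28071723, 0.55838975, 0.23129946]), 'tool_rot': array([-7.25057701e-01, -3.05674607e+00, -1.02210284e-05]), 'ft_force': array([ 0.28822863, -0.32773676, -0.73141305]), 'torque': array([0.03716615, 0.02700843, 0.00331   ]), 'gripper_force': 0.0, 'width': 0.9980106615544224}
```

```bash
python3 -c "
import cv2,numpy as np
a=cv2.imread('pics/top0.png');b=cv2.imread('pics/side0.png')
cv2.imwrite('pics/top0b.png',cv2.resize(a,(800,600),interpolation=cv2.INTER_CUBIC));cv2.imwrite('pics/side0b.png',cv2.resize(b,(800,600),interpolation=cv2.INTER_CUBIC))"
```

```text
(no output)
```

View pics/top0b.png

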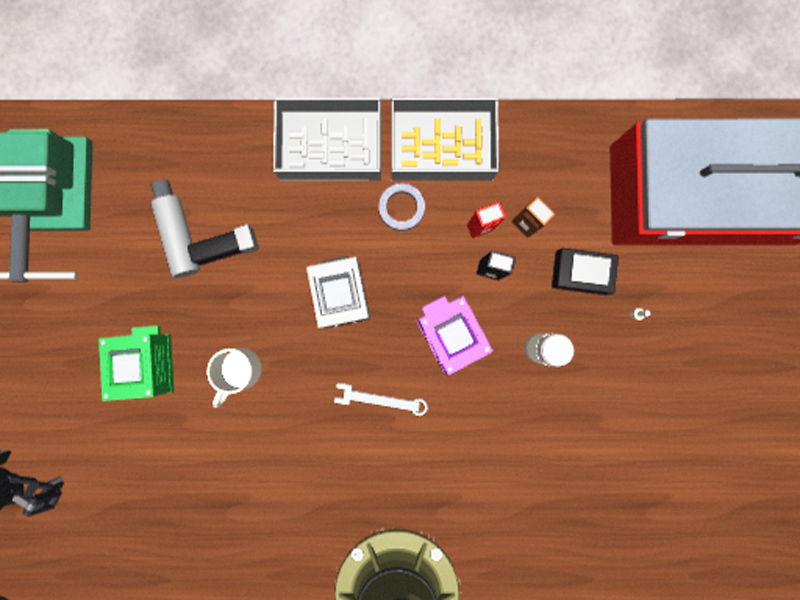

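View pics/side0b.png

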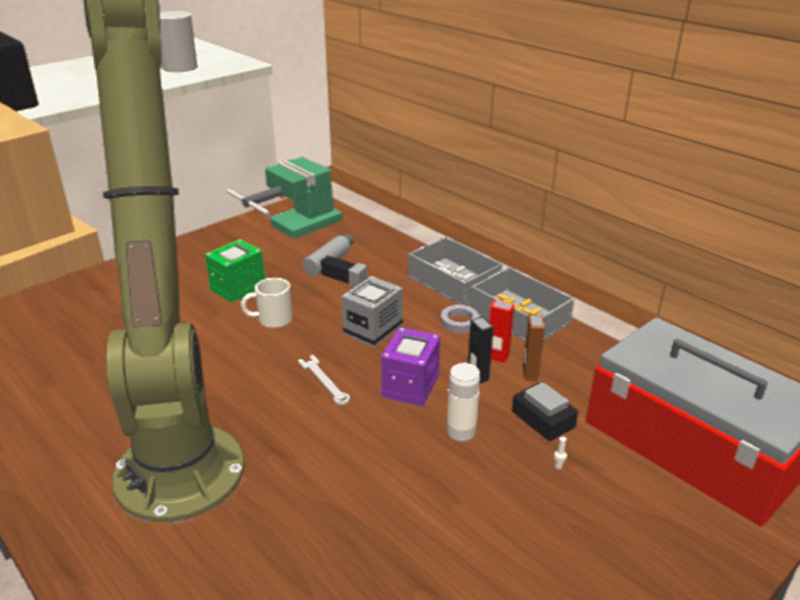

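The grey charger is at top view px (213,188) and side view px (239,187). The green block at (80,235) and the purple one at (292,215) are look-alikes. There are three upright sticks in the top view: black at (318,169), red at (308,140) and brown at (341,138). Only the black one fits, so I'll confirm it in a crop.

```bash
cat > m.py <<'E'
from h import *
c=cam('top'); s=cam('side')
def crop(c,u,v,w=32):
    return cv2.resize(c['pixels'][v-w:v+w,u-w:u+w,::-1],(400,400) if w<40 else (300,300),interpolation=cv2.INTER_CUBIC)
a=[crop(c,318,169,24),crop(c,213,187,24)]
im=np.hstack(a); b=np.hstack([cv2.resize(crop(s,307,220,34),(300,300)).copy() if 0 else crop(s,307,220,40)[:200], crop(s,239,190,40)[:200]])
b=cv2.resize(b,(800,200)) if 0 else np.hstack([b,np.zeros((200,200,3),np.uint8)])
cv2.imwrite('pics/crop1.png',np.vstack([im,b]))
for q,pt in(('pack_centre',(318,169)),('charger',(213,187))):
    for n,cc,p in(('top',c,pt),('side',s,(307,225) if q[0]=='p' else (239,200))):
        for r in finder.silhouettes(q,n):
            if np.hypot(*(np.array(r['uv'])-p))<15:
                m=r['region'].astype(np.uint8); ct=max(cv2.findContours(m,0,2)[0],key=cv2.contourArea)
                print(q,n,round(r['score'],2),r['uv'],'hull',cv2.approxPolyDP(cv2.convexHull(ct),1.5,True).reshape(-1,2).tolist())
E
python3 m.py
```

```text
pack_centre top 0.69 [315.4, 169.3] hull [[314, 160], [327, 164], [329, 167], [328, 173], [319, 179], [305, 174], [307, 165]]
pack_centre side 0.59 [310.7, 219.1] hull [[305, 202], [310, 203], [316, 210], [313, 241], [309, 244], [300, 231], [300, 206]]
charger top 0.93 [215.2, 189.0] hull [[227, 165], [230, 170], [236, 203], [205, 209], [202, 203], [196, 171], [220, 164]]
charger side 0.74 [238.3, 195.8] hull [[241, 177], [256, 184], [258, 204], [253, 211], [240, 221], [237, 221], [220, 212], [219, 189], [237, 177]]
```

View pics/crop1.png

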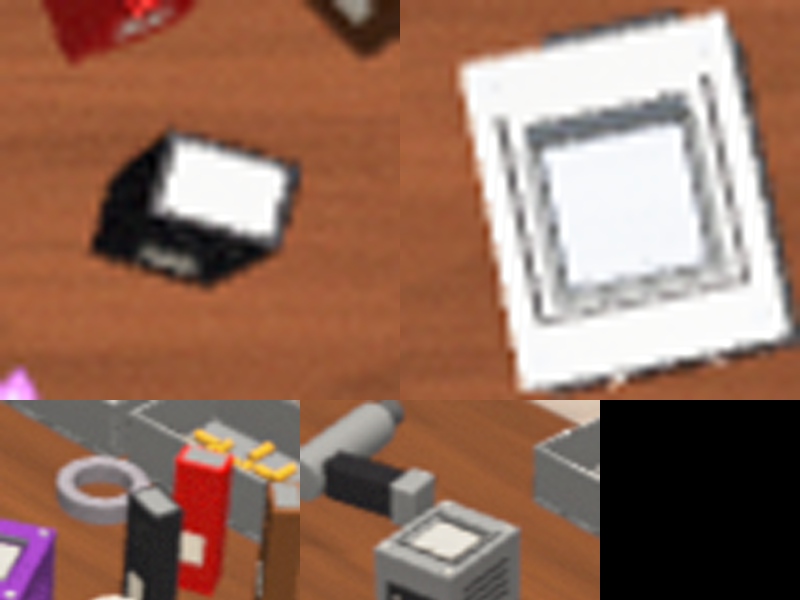

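The left crop shows the plain black stick with its light top face at px (321,167), and no red or brown on it. The right crop shows the grey charger. Its hinge bar is on the image-up edge of the mouth at px (262,177 − crop offset), and the chamfers are on the other three sides, so charger +x points roughly along world +x. Next I'll work out poses from the corners.

```bash
python3 - <<'E'
from h import *
c=cam('top');s=cam('side')
k=48/400
def quad(P,o,z):
    return np.array([atz(c,(np.array(p)+.5)*k+o-.5,z)[:2] for p in P])
for nm,P,o,z in(('pack',[(170,130),(299,165),(280,248),(153,210)],(294,145),.14),('chg',[(60,68),(322,10),(391,340),(125,389)],(189,163),.105),('flap',[(142,145),(285,122),(308,268),(168,292)],(189,163),.103),('mouthrim_lower',[(125,130),(290,95),(338,280),(145,320)],(189,163),.105)):
    q=quad(P,o,z); e=np.roll(q,-1,0)-q
    print(nm,q.mean(0).round(4),'len',np.hypot(*e.T).round(4),'ang',np.degrees(np.arctan2(e[:,1],e[:,0])).round(1)); print(q.round(3).tolist())
for q in ('pack_centre','mouth'):
    for a in finder.landmark_of(q,'top')[:4]:
        for b in finder.landmark_of(q,'side')[:4]:
            X=tri(c,a['uv'],s,b['uv']); r=np.hypot(*(proj(c,X)-a['uv']))
            if r<4: print(q,a['uv'],b['uv'],X.round(3),round(r,1))
E
```

```text
pack [ 0.613  -0.1812] len [0.0433 0.0278 0.0428 0.0267] ang [-105.3  166.5   73.2  -12.5]
[[0.632, -0.163], [0.621, -0.205], [0.594, -0.199], [0.606, -0.158]]
chg [0.5625 0.1058] len [0.0898 0.113  0.09   0.1097] ang [ -77.5 -168.1  100.4   11.8]
[[0.607, 0.161], [0.627, 0.073], [0.516, 0.05], [0.5, 0.139]]
flap [0.5608 0.1055] len [0.0485 0.0496 0.0474 0.0501] ang [ -80.9 -170.9   99.7   10.4]
[[0.582, 0.134], [0.589, 0.086], [0.54, 0.078], [0.532, 0.125]]
mouthrim_lower [0.5609 0.1057] len [0.0564 0.064  0.0656 0.0639] ang [ -78.  -165.3  101.7    6.4]
[[0.586, 0.139], [0.598, 0.084], [0.536, 0.068], [0.523, 0.132]]
pack_centre [309.3, 141.5] [318.8, 213.7] [ 0.696 -0.161  0.062] 0.6
pack_centre [315.8, 172.5] [305.8, 224.1] [ 0.606 -0.18   0.072] 0.4
mouth [292.3, 213.9] [262.9, 220.2] [ 0.485 -0.106  0.108] 0.7
mouth [81.1, 236.3] [150.7, 163.4] [0.429 0.476 0.097] 1.9
```

```bash
python3 -m pendant '[[[0.018,-0.041,0.0],[0,0,0.0123],1],[[0.018,-0.041,0.0],[0,0,0.0123],1],[[0.018,-0.041,0.0],[0,0,0.0123],1],[[0.018,-0.041,0.0],[0,0,0.0123],1],[[0.018,-0.041,0.0],[0,0,0.0123],1],[[0.018,-0.041,0.0],[0,0,0.0123],1],[[0.018,-0.041,0.0],[0,0,0.0123],1],[[0.018,-0.041,0.0],[0,0,0.0123],1],[[0.018,-0.041,0.0],[0,0,0.0123],1],[[0.018,-0.041,0.0],[0,0,0.0123],1],[[0.018,-0.041,0.0],[0,0,0.0123],1],[[0.018,-0.041,0.0],[0,0,0.0123],1],[[0.018,-0.041,0.0],[0,0,0.0123],1],[[0.018,-0.041,0.0],[0,0,0.0123],1],[[0.018,-0.041,0.0],[0,0,0.0123],1],[[0.018,-0.041,0.0],[0,0,0.0123],1],[[0.018,-0.041,0.0],[0,0,0.0123],1],[[0.018,-0.041,0.0],[0,0,0.0123],1],[[0,0,0],[0,0,0],1],[[0,0,0],[0,0,0],1]]'; cat > st.py <<'E'
from h import *
from scipy.spatial.transform import Rotation as Ro
s=arm.state(); R=Ro.from_rotvec(s['tool_rot']).as_matrix()
print('t',round(s['time'],2),'p',s['ee_pos'].round(4),'yang',round(np.degrees(np.arctan2(R[1,1],R[0,1])),1),'z',R[:,2].round(3),'F',s['ft_force'].round(1),'w',round(s['width'],3),'g',s['gripper_force'],'q',s['joint_positions'].round(2))
E
python3 st.py
```

```text
time: 3.5
ee_pos: [0.6046, -0.1807, 0.2307]
tool_rot: [-0.387, -3.117, -0.0]
ft_force: [0.4, 0.0, 0.7]
width: 1.0
gripper_force: 0.0
t 3.5 p [ 0.6046 -0.1807  0.2307] yang 75.9 z [-0.001  0.    -1.   ] F [0.4 0.  0.7] w 1.0 g 0.0 q [ 0.3   0.51 -0.08  1.48  0.04  1.15  1.54]
```

```bash
python3 -m pendant '[[[0.006,0,-0.03],[0,0,0],1],[[0,0,-0.03],[0,0,0],1],[[0,0,-0.03],[0,0,0],1],[[0,0,-0.03],[0,0,0],1],[[0,0,-0.011],[0,0,0],1],[[0,0,0],[0,0,0],1],[[0,0,0],[0,0,0],0],[[0,0,0],[0,0,0],0],[[0,0,0],[0,0,0],0],[[0,0,0],[0,0,0],0],[[0,0,0],[0,0,0],0],[[0,0,0],[0,0,0],0],[[0,0,0],[0,0,0],0]]'; python3 st.py; python3 - <<'E'
from h import *
a=cam('top');b=cam('side')
def cr(c,X,w):
    u,v=np.round(proj(c,X)).astype(int); print(u,v); return cv2.resize(c['pixels'][v-w:v+w,u-w:u+w,::-1],(400,400),interpolation=cv2.INTER_CUBIC)
cv2.imwrite('pics/grasp.png',np.hstack([cr(a,(.611,-.181,.1),35),cr(b,(.611,-.181,.1),35)]))
E
```

```text
time: 4.8
ee_pos: [0.6118, -0.18, 0.1021]
tool_rot: [0.383, 3.115, -0.001]
ft_force: [-0.9, -0.2, 6.1]
width: 0.529
gripper_force: 61.5
t 4.8 p [ 0.6118 -0.18    0.1021] yang 76.0 z [ 0.003 -0.001 -1.   ] F [-0.9 -0.2  6.1] w 0.529 g 61.4861798286438 q [ 0.29  0.64 -0.08  1.63  0.06  0.87  1.52]
318 170
307 217
```

View pics/grasp.png

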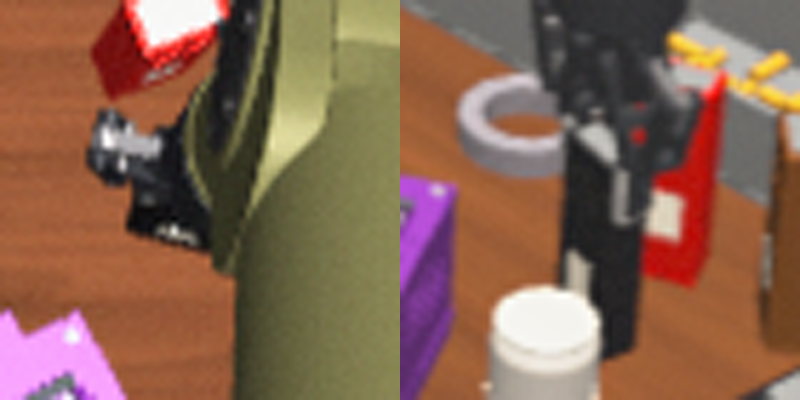

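The pads hold the battery across its 46 mm side, and the opening of about 45 mm agrees with that. Next I lift it and carry it over the charger.

```bash
python3 -m pendant '[[[0,0,0.03],[0,0,0],0],[[0,0,0.04],[0,0,0],0],[[0,0,0.04],[0,0,0],0],[[0,0,0.04],[0,0,0],0],[[-0.006,0.028,0],[0,0,0.044],0],[[-0.006,0.028,0],[0,0,0.044],0],[[-0.006,0.028,0],[0,0,0.044],0],[[-0.006,0.028,0],[0,0,0.044],0],[[-0.006,0.028,0],[0,0,0.044],0],[[-0.006,0.028,0],[0,0,0.044],0],[[-0.006,0.028,0],[0,0,0.044],0],[[-0.006,0.028,0],[0,0,0.044],0],[[-0.006,0.028,0],[0,0,0.044],0],[[-0.006,0.028,0],[0,0,0.044],0],[[0,0.004,0],[0,0,0],0],[[0,0,0],[0,0,0],0],[[0,0,0],[0,0,0],0]]'; python3 st.py; python3 - <<'E'
from h import *
a=cam('top');b=cam('side')
for n,c in(('top',a),('side',b)):
    for q in('pack_nose','pack_centre'):
        for r in finder.landmark_of(q,n)[:4]: print(n,q,round(r['score'],2),r['uv'])
print('pred nose',proj(a,(.554,.104,.15)),proj(b,(.554,.104,.15)))
def cr(c,X,w):
    u,v=np.round(proj(c,X)).astype(int); print(u,v); return cv2.resize(c['pixels'][v-w:v+w,u-w:u+w,::-1],(400,400),interpolation=cv2.INTER_CUBIC)
cv2.imwrite('pics/over.png',np.hstack([cr(a,(.56,.105,.14),35),cr(b,(.56,.105,.14),35)]))
E
```

```text
time: 6.6
ee_pos: [0.5509, 0.1031, 0.2503]
tool_rot: [0.304, -3.127, 0.002]
ft_force: [-0.3, -0.1, -2.8]
width: 0.534
gripper_force: 62.0
t 6.6 p [0.5509 0.1031 0.2503] yang 101.1 z [ 0.    -0.001 -1.   ] F [-0.3 -0.1 -2.8] w 0.534 g 61.95282340049744 q [-0.06  0.39 -0.25  1.64  0.1   1.12  1.43]
top pack_nose 0.61 [305.4, 145.2]
top pack_nose 0.59 [335.0, 144.7]
top pack_centre 0.76 [308.8, 139.8]
top pack_centre 0.71 [339.4, 140.1]
side pack_nose 0.97 [339.3, 238.9]
side pack_nose 0.95 [237.8, 175.5]
side pack_nose 0.78 [319.6, 227.9]
side pack_centre 0.76 [321.7, 213.4]
side pack_centre 0.55 [232.6, 162.4]
side pack_centre 0.55 [341.1, 223.5]
side pack_centre 0.21 [346.9, 270.1]
pred nose [214.60125775 188.75785094] [236.34364983 176.47227812]
215 187
238 178
```

View pics/over.png

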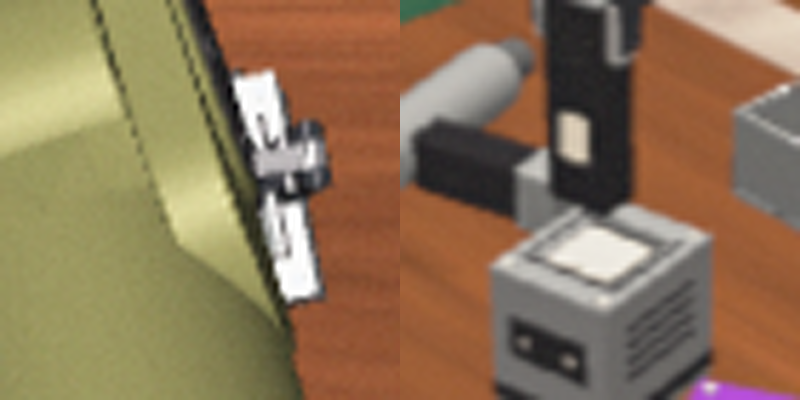

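```bash
python3 - <<'E'
from h import *
b=cam('side')
def box(cx,cy,yaw,hx,hy,z,nm):
    y=np.radians(yaw);R=np.array([[np.cos(y),-np.sin(y)],[np.sin(y),np.cos(y)]])
    for sx,sy in((-1,-1),(1,-1),(1,1),(-1,1)):
        X=np.r_[np.array([cx,cy])+R@[sx*hx,sy*hy],z]; p=(proj(b,X)-[203,143]+.5)*400/70
        print(nm,sx,sy,p.round(0)+[400,0],end='; ')
    print()
box(.562,.1057,11.3,.055,.045,.105,'chg')
box(.562,.1057,11.3,.0235,.0235,.103,'flap')
box(.551,.1031,11.1,.015,.023,.150,'nose')
box(.551,.1031,11.1,.015,.023,.2883,'top')
print('dx10,dy10 mm in crop px',[(proj(b,np.array([.55,.1,.15])+d)-proj(b,[.55,.1,.15]))*400/70 for d in(np.array([.01,0,0]),np.array([0,.01,0]),np.array([0,0,.01]))])
im=b['pixels'][143:213,203:273,::-1]; cv2.imwrite('pics/over2.png',cv2.resize(im,(600,600),interpolation=cv2.INTER_CUBIC))
E
```

```text
chg -1 -1 [606. 313.]; chg 1 -1 [713. 236.]; chg 1 1 [600. 193.]; chg -1 1 [490. 266.]; 
flap -1 -1 [610. 282.]; flap 1 -1 [656. 249.]; flap 1 1 [596. 226.]; flap -1 1 [550. 258.]; 
nose -1 -1 [605. 218.]; nose 1 -1 [636. 198.]; nose 1 1 [576. 175.]; nose -1 1 [546. 195.]; 
top -1 -1 [601.  12.]; top 1 -1 [633.  -7.]; top 1 1 [571. -27.]; top -1 1 [539.  -9.]; 
dx10,dy10 mm in crop px [array([12.39079076, -5.67375605]), array([-10.68453031,  -6.1743938 ]), array([ -0.33134278, -14.15601683])]
```

View pics/over2.png

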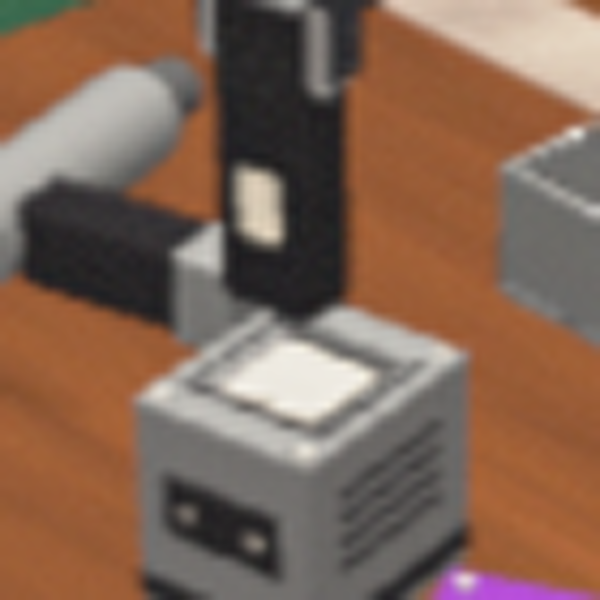

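The projected charger model matches the picture within about 1 mm, at crop corners (469,353) and (137,398). The battery stands about 11 mm to charger −x, so I nudge it about +2.5 mm and then feel my way down.

```bash
python3 -m pendant '[[[0.0025,0.001,0],[0,0,0],0],[[0,0,-0.02],[0,0,0],0],[[0,0,-0.015],[0,0,0],0],[[0,0,0],[0,0,0],0],[[0,0,0],[0,0,0],0]]'; python3 -m pendant '[[[0,0,-0.004],[0,0,0],0],[[0,0,-0.004],[0,0,0],0],[[0,0,-0.004],[0,0,0],0],[[0,0,0],[0,0,0],0]]';python3 -m pendant '[[[0,0,-0.003],[0,0,0],0],[[0,0,-0.003],[0,0,0],0],[[0,0,0],[0,0,0],0]]'; python3 st.py
```

```text
time: 7.45
ee_pos: [0.5534, 0.1055, 0.2155]
tool_rot: [0.307, -3.126, -0.0]
ft_force: [-0.1, 0.1, -2.3]
width: 0.531
gripper_force: 61.9
time: 7.85
ee_pos: [0.5535, 0.1054, 0.2033]
tool_rot: [-0.307, 3.126, 0.0]
ft_force: [-0.4, -0.6, 1.0]
width: 0.532
gripper_force: 62.3
time: 8.15
ee_pos: [0.5532, 0.1054, 0.1971]
tool_rot: [0.307, -3.126, -0.0]
ft_force: [0.1, 0.6, -0.4]
width: 0.537
gripper_force: 62.4
t 8.15 p [0.5532 0.1054 0.1971] yang 101.2 z [-0.  0. -1.] F [ 0.1  0.6 -0.4] w 0.537 g 62.44134306907654 q [-0.07  0.44 -0.24  1.72  0.12  1.    1.41]
```

```bash
python3 -m pendant '[[[0.0,-0.001,-0.004],[0,0,0],0],[[0,0,-0.004],[0,0,0],0],[[0,0,-0.004],[0,0,0],0],[[0,0,0],[0,0,0],0]]';python3 -m pendant '[[[0,0,-0.004],[0,0,0],0],[[0,0,-0.004],[0,0,0],0],[[0,0,-0.004],[0,0,0],0],[[0,0,0],[0,0,0],0]]'; python3 st.py
```

```text
time: 8.55
ee_pos: [0.5523, 0.1041, 0.1842]
tool_rot: [0.306, -3.124, 0.001]
ft_force: [-2.6, -0.8, -0.4]
width: 0.532
gripper_force: 62.1
time: 8.95
ee_pos: [0.5525, 0.1042, 0.1723]
tool_rot: [0.307, -3.125, 0.0]
ft_force: [-3.3, 0.2, -0.7]
width: 0.532
gripper_force: 61.9
t 8.95 p [0.5525 0.1042 0.1723] yang 101.2 z [-0.002 -0.    -1.   ] F [-3.3  0.2 -0.7] w 0.532 g 61.91003680229187 q [-0.07  0.47 -0.24  1.75  0.13  0.94  1.4 ]
```

```bash
python3 -m pendant '[[[0,0,-0.004],[0,0,0],0],[[0,0,-0.004],[0,0,0],0],[[0,0,-0.004],[0,0,0],0],[[0,0,-0.004],[0,0,0],0],[[0,0,0],[0,0,0],0]]';python3 -m pendant '[[[0,0,-0.002],[0,0,0],0],[[0,0,-0.002],[0,0,0],0],[[0,0,0],[0,0,0],0]]'; python3 -m pendant '[[[0,0,-0.002],[0,0,0],0],[[0,0,0],[0,0,0],0]]'
```

```text
time: 9.45
ee_pos: [0.5527, 0.1042, 0.1564]
tool_rot: [0.307, -3.125, 0.0]
ft_force: [-2.5, -0.5, -2.5]
width: 0.53
gripper_force: 61.8
time: 9.75
ee_pos: [0.553, 0.1043, 0.1529]
tool_rot: [0.307, -3.126, 0.0]
ft_force: [-1.1, -0.3, -2.1]
width: 0.535
gripper_force: 61.9
time: 9.95
ee_pos: [0.5531, 0.1043, 0.1511]
tool_rot: [0.307, -3.126, 0.0]
ft_force: [-3.3, -0.4, -2.7]
width: 0.532
gripper_force: 61.9
```

```bash
python3 -m pendant '[[[0,0,-0.002],[0,0,0],0],[[0,0,0],[0,0,0],0]]'; python3 -m pendant '[[[0,0,-0.002],[0,0,0],0],[[0,0,0],[0,0,0],0]]';python3 -m pendant '[[[0,0,-0.002],[0,0,0],0],[[0,0,0],[0,0,0],0]]' 
```

```text
time: 10.15
ee_pos: [0.5531, 0.1044, 0.1491]
tool_rot: [0.307, -3.126, 0.0]
ft_force: [-2.5, -0.0, -2.4]
width: 0.53
gripper_force: 61.9
time: 10.35
ee_pos: [0.5531, 0.1044, 0.147]
tool_rot: [0.307, -3.126, 0.0]
ft_force: [-2.9, -0.5, -2.8]
width: 0.532
gripper_force: 61.9
time: 10.55
ee_pos: [0.5531, 0.1043, 0.145]
tool_rot: [0.307, -3.126, 0.0]
ft_force: [-2.4, -0.8, -2.3]
width: 0.537
gripper_force: 61.9
```

Past the ledge level without contact. I'll keep going.

```bash
python3 -m pendant '[[[0,0,-0.002],[0,0,0],0],[[0,0,0],[0,0,0],0]]'; python3 -m pendant '[[[0,0,-0.002],[0,0,0],0],[[0,0,0],[0,0,0],0]]';python3 -m pendant '[[[0,0,-0.002],[0,0,0],0],[[0,0,0],[0,0,0],0]]' 
```

```text
time: 10.75
ee_pos: [0.5531, 0.1043, 0.143]
tool_rot: [0.307, -3.126, 0.0]
ft_force: [-2.7, -0.0, -2.1]
width: 0.532
gripper_force: 61.9
time: 10.95
ee_pos: [0.5531, 0.1043, 0.141]
tool_rot: [0.307, -3.126, 0.0]
ft_force: [-1.8, -0.9, -2.2]
width: 0.531
gripper_force: 61.9
time: 11.15
ee_pos: [0.5531, 0.1044, 0.139]
tool_rot: [0.307, -3.126, 0.0]
ft_force: [-1.9, -1.9, -1.8]
width: 0.53
gripper_force: 61.9
```

```bash
python3 -m pendant '[[[0,0,-0.002],[0,0,0],0],[[0,0,0],[0,0,0],0]]'; python3 -m pendant '[[[0,0,-0.002],[0,0,0],0],[[0,0,0],[0,0,0],0]]' 
```

```text
time: 11.35
ee_pos: [0.5531, 0.1044, 0.137]
tool_rot: [0.307, -3.126, 0.0]
ft_force: [-2.2, -0.8, -1.2]
width: 0.534
gripper_force: 61.9
time: 11.55
ee_pos: [0.5533, 0.1044, 0.1353]
tool_rot: [-0.307, 3.126, -0.0]
ft_force: [-1.7, -0.4, -0.6]
width: 0.537
gripper_force: 62.1
```

```bash
python3 -m pendant '[[[0,0,-0.002],[0,0,0],0],[[0,0,0],[0,0,0],0]]'; python3 -m pendant '[[[0,0,-0.002],[0,0,0],0],[[0,0,0],[0,0,0],0]]' 
```

```text
time: 11.75
ee_pos: [0.5534, 0.1044, 0.1334]
tool_rot: [-0.307, 3.126, 0.0]
ft_force: [-2.5, -0.9, 0.9]
width: 0.53
gripper_force: 62.4
time: 11.95
ee_pos: [0.5533, 0.1044, 0.1312]
tool_rot: [-0.307, 3.126, 0.0]
ft_force: [-1.9, -0.1, 0.3]
width: 0.529
gripper_force: 62.4
```

```bash
python3 -m pendant '[[[0,0,-0.002],[0,0,0],0],[[0,0,0],[0,0,0],0]]'; python3 -m pendant '[[[0,0,-0.002],[0,0,0],0],[[0,0,0],[0,0,0],0]]' 
```

```text
time: 12.15
ee_pos: [0.5533, 0.1044, 0.1291]
tool_rot: [-0.307, 3.127, -0.0]
ft_force: [-2.5, -0.4, 1.0]
width: 0.533
gripper_force: 62.4
time: 12.35
ee_pos: [0.5532, 0.1044, 0.127]
tool_rot: [0.307, -3.126, 0.0]
ft_force: [-2.6, 0.1, -0.0]
width: 0.532
gripper_force: 62.4
```

```bash
python3 -m pendant '[[[0,0,-0.0015],[0,0,0],0],[[0,0,0],[0,0,0],0]]'; python3 -m pendant '[[[0,0,-0.001],[0,0,0],0],[[0,0,0],[0,0,0],0]]' 
```

```text
time: 12.55
ee_pos: [0.5533, 0.1044, 0.1257]
tool_rot: [-0.307, 3.127, -0.0]
ft_force: [-1.8, -1.0, 1.1]
width: 0.532
gripper_force: 62.4
time: 12.75
ee_pos: [0.5534, 0.1044, 0.1251]
tool_rot: [-0.307, 3.126, 0.0]
ft_force: [-3.0, 0.5, 6.1]
width: 0.534
gripper_force: 62.8
```

```bash
python3 -m pendant '[[[0,0,-0.001],[0,0,0],0],[[0,0,0],[0,0,0],0]]'
```

```text
time: 12.95
ee_pos: [0.5535, 0.1045, 0.1245]
tool_rot: [-0.307, 3.126, -0.0]
ft_force: [-4.6, -1.2, 9.0]
width: 0.53
gripper_force: 63.1
```

The end stop is felt: about 11.5 N above the free reading, at a depth of 82 mm, which is 72 + 10. I'll let go and retreat upwards.

```bash
python3 -m pendant '[[[0,0,0],[0,0,0],0],[[0,0,0.0005],[0,0,0],0.7],[[0,0,0],[0,0,0],1],[[0,0,0],[0,0,0],1],[[0,0,0],[0,0,0],1],[[0,0,0],[0,0,0],1],[[0,0,0],[0,0,0],1]]'; python3 -m pendant '[[[0,0,0.01],[0,0,0],1],[[0,0,0.03],[0,0,0],1],[[0,0,0.04],[0,0,0],1],[[0,0,0.04],[0,0,0],1],[[-0.02,0,0.04],[0,0,0],1],[[-0.05,0,0.02],[0,0,0],1],[[-0.05,0,0],[0,0,0],1],[[-0.03,0.02,0],[0,0,0],1],[[0,0.03,0],[0,0,0],1],[[0,0,0],[0,0,0],1]]'; python3 - <<'E'
from h import *
b=cam('side'); u,v=np.round(proj(b,(.56,.105,.12))).astype(int)
a=cam('top'); p,q=np.round(proj(a,(.56,.105,.12))).astype(int)
f=lambda c,u,v:cv2.resize(c['pixels'][v-30:v+30,u-30:u+30,::-1],(400,400),interpolation=cv2.INTER_CUBIC)
cv2.imwrite('pics/end.png',np.hstack([f(a,p,q),f(b,u,v)]))
E
```

```text
time: 13.65
ee_pos: [0.5532, 0.1044, 0.1242]
tool_rot: [0.307, -3.127, 0.0]
ft_force: [-0.2, 0.7, -0.1]
width: 0.997
gripper_force: 0.0
time: 14.65
ee_pos: [0.4057, 0.158, 0.3044]
tool_rot: [-0.315, 3.123, 0.003]
ft_force: [-0.2, 0.1, 0.6]
width: 1.002
gripper_force: 0.0
```

View pics/end.png

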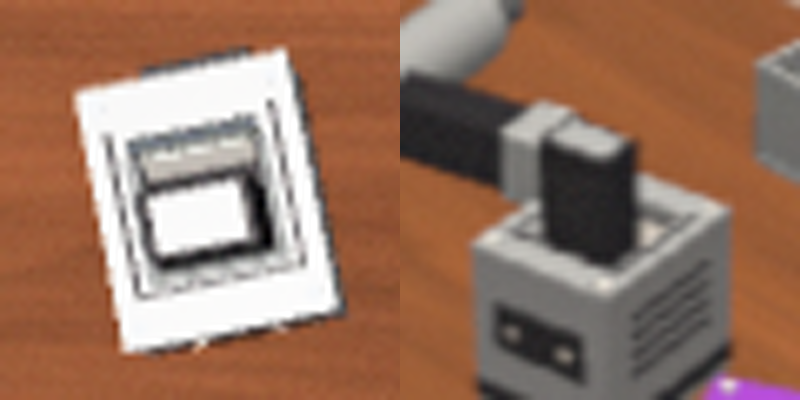

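The battery stands upright in the bay with its top face at crop px (200,220) in the top view. The flap leans on its +x side and the gripper is clear.

```bash
python3 -c "
from cell import arm; print(arm.job_done())"
```

```text
the job is handed in; nothing more can be done
None
```

The black stick battery is home on the grey charger: I felt the end stop about 82 mm down at roughly 12 N of push, released it, and handed the job in at about 15 s (no verdict came back).

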